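# Clear the grill press and gauge the gap between its plates

### The arm

A 6-joint arm with a two-finger parallel gripper is mounted at the origin on a cart in front of the work surface, level with it; the furniture and walls round the work are solid. World frame = base frame: x ahead of the robot, y to its left, z up, the work surface at z = 0. Lengths are in m, angles in rad, forces in N, time in s.
With the tool pointing down it reaches from about 0.225 to 0.725 m from the base axis. Payload 3.1 kg.
Tool frame: the origin (TCP) lies midway between the tips of the shut fingers; the grasp point (between the pads) lies behind it (tcp_to_grasp is the z of the grasp point in the tool frame, in m); z points along the fingers, y is the line along which they close (so a half turn about z gives the same grasp; the last joint's range is limited). The gripper opens to 85 mm and grips with 20 to 120 N. Pads are 22 mm wide; open, the fingers measure 114 mm over their backs; the gripper's body (76 mm by 85 mm) begins 54 mm behind the grasp point. The pads swing forward as they close: fully open they stand 13 mm farther back than shut.
Start: joints at [1.108, 0.048, 0.099, 1.622, 0, 1.443], TCP at [0.173, 0.496, 0.231] pointing down, gripper open.
Joint ranges: [-2.91, 2.91], [-0.99, 1.94], [-1.21, 1.42], [-2.12, 2.29], [-1.49, 1.47], [-3.14, 3.14]. Speed limits (rad/s): [2.79, 2.79, 3.14, 3.14, 3.14, 3.14].

### API

Orientations are given as [roll, pitch, yaw] about the fixed x, y, z axes, in that order (R = Rz(yaw) Ry(pitch) Rx(roll)).
In Python, from plant import get_obs, get_image, hand_in, tcp_to_grasp gives the robot as it stands. The module is installed in compiled form; this text tells all that it offers.
- The arm moves only by the tool apply_moves, never from a script. Its argument "series" is a list of rows, each an object with "dp": the shift along the tool's x, y, z in cm, a list of three; "twist": the turn about the tool's z in rad; "gripper": the gripper command: -1 is fully open, 1 is shut, values between are in proportion. In form: [{"dp": [tx, ty, tz], "twist": twist, "gripper": gripper}, ...]. A call has 1 to 5 rows; each row shifts and turns the commanded pose from where the row before left it, along the tool's axes as they then stand; what a row does not reach is not made up. A row lasts 1/10 s, in which the tool goes at most 50 mm and 8.59 degrees, less where a joint would pass 70% of its speed; a pose out of reach is approached as far as the arm can. A call is refused whole if a number of a shift passes 5 or a number of a turn 0.15, either way. A call with a gripper value outside its range is refused whole. The fingers move at their own pace and stop on an object; "grip_force" is the grip in N (left out, the last holds). Time passes only in rows, so rows that do not move let the fingers close. It gives the time, the measured TCP pose, the force, the opening and the grip force at its end, in the units of the state.
- get_obs(): the state, without advancing time (a new reading comes with each control period).
- get_image(name): name is "scene" or "top" or "wrist"; returns a dict with "frame" (400x640x3 uint8, red, green, blue), "range_z" (400x640 float32, m along the optical axis (not along the pixel's ray), 0 where there is no reading), "mtx" (3x3 intrinsics, pixels), "xyz" and "rotation" of the camera in the world. Camera axes: x right, y down, z forward; pixel columns grow to the right and rows downward; lengths in m; the calibration is good to about 2 mm. A picture is of the moment at which its call begins.
- hand_in(): hands the job in; it is judged then, once.
The state is a dict: "time_s": time; "joints": joint angles; "joint_vel": joint speeds; "joint_torque": joint torques, N m; "ee_pos": TCP position; "orientation": TCP orientation; "contact_force": force on the tool from outside, world axes, zero at the start; "torque": the same for the moment, N m; "finger_gap": finger opening in m; "grip_force": force on a finger pad.
Only numpy, scipy, OpenCV 4.12 (cv2) and the standard library are available. Lean on these libraries where they do the work, as an engineer would, in place of code of your own. Each camera call takes 0.05 s, during which the arm holds its last target. There are 200 camera calls.

### The job

Use the crumb brush to sweep the two hard crusts off the front ledge of the grill press's lower plate, touching the crusts with nothing but the brush, and set the brush back down on the wooden board. Then pick up the taper gauge by its handle and slide its blade, lying flat, straight in at the middle of the front between the two plates until it drags snugly against both, without forcing the upper plate up more than a hair. Finish holding the gauge there, still gripped and at that depth, so that the height bar can be locked; leave the salt shaker, spice jar and honey jar where they stand.

Things in the scene. Friction and masses are not known exactly. Their poses are not given: they have to be found in the camera images.
- press: bare-metal grill press with two plates, fixed on the wooden board that covers the range (board top at z = 0.059). Origin on the board, under the middle of the upper plate's front edge; +x into the press, away from its open front; z up. Lower plate: y -95 to 95 mm, x -70 to 140 mm, flat top 40 mm above the board. Two guide posts at the back (x 131, y +-60 mm) reach 125 mm above the board
- lower_plate: the press's lower plate, fixed; same origin and axes as the press. Its flat, rimless top is 40 mm above the origin; the open ledge is its part in front of the upper plate (x -70 to 0 mm, 190 mm wide)
- press_gap (a joint): height setting of the clamped bar at the back on which the upper plate rests, m: the gap between the plates is 6 mm + this value (0 to 4 mm, differs from start to start, then stays put)
- press_float (a joint): how far the upper plate is lifted off its rest, m: 0 at rest. The plate (press x 0 to 120, y -85 to 85 mm, 22 mm thick; top of its black bar handle 47 mm above its underside) weighs 0.3 kg and a spring adds 1 N per mm of lift. Snug: at least 2 N between blade and plate but lifted less than 2.5 mm; never 5 mm
- gauge: taper gauge, about 0.12 kg, flat on the board left or right of the press. Grey ribbed handle 80 x 24 x 34 mm (x, y, z), origin mid underside. Along +x a steel blade 110 long, 20 wide, flat underside level with the handle's; 14 mm thick at the handle (x = 40 mm), its upper side tapering evenly to 3 mm at the tip (x = 150 mm): 1 mm of thickness per 10 mm
- gauge_tip (a point): underside of the gauge's blade at its tip, mid width
- brush: crumb brush, 0.09 kg, standing on its bristles on the board; origin in the middle of the bristles' foot, long side along x. Wooden back 130 x 24 x 22 mm, from 28 to 50 mm above the foot; stiff black bristles 110 x 18 mm under it, 28 mm high. On the other side of the press from the gauge
- crust0: hard bread crust on the ledge, a brown lump 20 x 24 x 17 mm, 12 g; origin at the middle of its underside
- crust1: the other crust, 20 x 20 x 17 mm, 12 g; origin at the middle of its underside
- salt: salt shaker, 44 mm wide, 90 mm high, at the back left of the board; leave alone (origin at foot)
- spice: spice jar, 45 mm wide, 106 mm high, at the back left; leave alone (origin at foot)
- honey: honey jar with a screw lid, 71 mm wide, 110 mm high, at the back right; leave alone (origin at foot)

How it is judged:
By the outcome, as a careful person would: the job done as asked, in the order asked, and still so for the second after the job is handed in, while the arm keeps its last pose, push and grip.
It also fails if it takes over 72 s, if anything falls off the work surface, if the arm or the gripper's body presses on something with over 40 N, if the wrist force passes 120 N, or if a joint passes its speed limit or range.

## Working session

There is one attempt and no reset: what is moved stays moved. The work goes in short steps, Python scripts to look and compute and a tool call to move; the robot and the scene stay as the last step left them, time stands still between calls to the robot, and variables do not carry over. Pictures are saved under pics/ and viewed, at most 10 in all, crops included, and the job is handed in when it is done.

Besides the shell and the picture viewer there is one more tool, called by a JSON object that holds its "api" and its "payload", one argument or row to a line. apply_moves: Moves the arm, as the interface text tells. Its arguments: {"type":"object","properties":{"series":{"type":"array"},"grip_force":{"type":"number"}},"required":["series"]}

```bash
mkdir -p pics; cat > h.py <<'E'
import numpy as np, cv2
from plant import *
def snap(name,fn=None):
    im=get_image(name)
    if fn: cv2.imwrite('pics/'+fn,cv2.cvtColor(im['frame'],cv2.COLOR_RGB2BGR))
    return im
def cloud(im):
    z=im['range_z'];K=np.array(im['mtx']);v,u=np.mgrid[0:400,0:640]
    p=np.stack([(u-K[0,2])/K[0,0]*z,(v-K[1,2])/K[1,1]*z,z],-1)
    return p@np.array(im['rotation']).T+np.array(im['xyz'])
E
python3 - <<'E'
from h import *
import pickle
o=get_obs();print(o,tcp_to_grasp)
d={n:snap(n,n+'0.png') for n in('top','scene')}
pickle.dump(d,open('d0.pkl','wb'))
for n in d:
    print(n,d[n]['xyz'],d[n]['rotation'],d[n]['mtx'])
E
```

```text
{'time_s': 0.0, 'joints': array([ 1.10818947e+00,  4.87286636e-02,  9.75467217e-02,  1.62197733e+00,
       -3.82174608e-05,  1.44300266e+00]), 'joint_vel': array([ 0.00062622,  0.00086927, -0.00227422, -0.00011394,  0.00040546,
       -0.0008299 ]), 'joint_torque': array([ 7.41285694e-04, -3.38776875e+01,  3.20017755e+01,  2.00114551e-02,
       -1.30860280e-04,  6.65746029e-06]), 'ee_pos': array([0.17225203, 0.49528035, 0.23010301]), 'orientation': array([-3.13924411e+00, -2.63242025e-04,  2.80677920e+00]), 'contact_force': array([0.29684891, 0.03489623, 0.0618435 ]), 'torque': array([ 0.04960854,  0.05183216, -0.02840478]), 'grip_force': 0.0, 'finger_gap': 0.08525441696069314} -0.0187
top [0.48560262 0.02649297 1.40949536] [-3.06850584  0.01464729 -1.60020983] [[431.52987236   0.         319.00568002]
 [  0.         431.52987236 199.86870016]
 [  0.           0.           1.        ]]
scene [-0.14833793 -0.60166222  0.75519546] [-2.15212059 -0.01608677 -0.84901894] [[440.5088114    0.         316.15444543]
 [  0.         440.5088114  199.69202439]
 [  0.           0.           1.        ]]
```

View pics/top0.png

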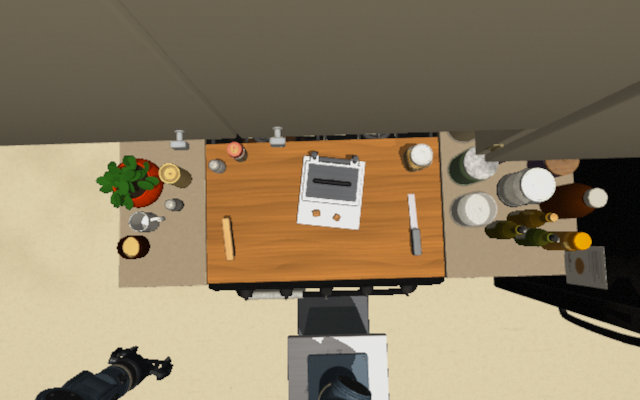

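View pics/scene0.png

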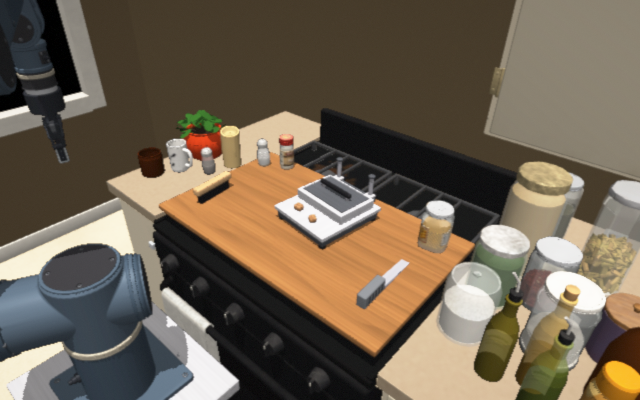

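Top view: brush at px (228,238), gauge (handle 416,240; blade up to 411,195), press around (332,190) slightly turned, crusts at (316,213) and (337,217). The scene view agrees.

```bash
cat >> h.py <<'E'
from scipy.spatial.transform import Rotation as Ro
def cloud(im):
    z=im['range_z'];K=np.array(im['mtx']);v,u=np.mgrid[0:400,0:640]
    p=np.stack([(u-K[0,2])/K[0,0]*z,(v-K[1,2])/K[1,1]*z,z],-1)
    return p@Ro.from_euler('xyz',im['rotation']).as_matrix().T+np.array(im['xyz'])
def rect(p):
    r=cv2.minAreaRect((p[:,:2]*1000).astype(np.float32)); return np.round(r[0],1),np.round(r[1],1),round(r[2],1)
E
python3 - <<'E'
from h import *
import pickle
d=pickle.load(open('d0.pkl','rb'))
for n in d:
    im=d[n];P=cloud(im);rgb=im['frame'].astype(int);hsv=cv2.cvtColor(im['frame'],cv2.COLOR_RGB2HSV).astype(int)
    x,y,z=P[...,0],P[...,1],P[...,2]
    def m(k,name):
        p=P[k];print(n,name,len(p), rect(p) if len(p)>5 else '', np.round(np.median(p,0),4) if len(p) else '', 'z',np.round(np.percentile(p[:,2],[5,50,95]),4) if len(p) else '')
    ok=im['range_z']>0
    reg=lambda a,b,c,e:ok&(x>a)&(x<b)&(y>c)&(y<e)
    m(reg(.3,.6,-.1,.1)&(abs(z-.059)<.003),'board')
    m(reg(.2,.5,.2,.45)&(z>.085),'brush')
    g=hsv[...,1]<60
    m(reg(.2,.6,-.4,-.2)&(z>.082)&(z<.12)&g,'handle')
    m(reg(.2,.6,-.4,-.2)&(z>.061)&(z<.08)&g,'blade')
    m(reg(.3,.75,-.15,.2)&(abs(z-.099)<.004)&g,'ledge')
    m(reg(.3,.75,-.15,.2)&(z>.116)&(z<.14)&g,'upper')
    m(reg(.3,.75,-.15,.2)&(z>.138)&(z<.165)&(hsv[...,2]<70),'bar')
    k=(reg(.3,.5,-.15,.2)&(z>.09)&(hsv[...,1]>90)).astype(np.uint8)
    c,l,s,_=cv2.connectedComponentsWithStats(k)
    for i in range(1,c):
        if s[i,4]>8: m(l==i,'crust')
E
```

```text
top board 2535 (array([468.3,   0. ]), array([199.9, 261.7]), 90.0) [ 0.4201 -0.0008  0.0589] z [0.0564 0.0589 0.0615]
top brush 258 (array([455.2, 319.8]), array([90.3, 24.7]), 5.8) [0.4561 0.3177 0.1076] z [0.101  0.1076 0.1129]
top handle 303 (array([ 491. , -322.2]), array([ 80.3, 226.1]), 32.4) [ 0.4726 -0.2545  0.0926] z [0.0863 0.0926 0.1151]
top blade 293 (array([ 505.9, -317.6]), array([182.8, 163.2]), 1.8) [ 0.5316 -0.2473  0.0684] z [0.0624 0.0684 0.0772]
top ledge 1401 (array([605.4,   5.6]), array([188.7, 208.4]), 82.4) [0.5454 0.0144 0.0988] z [0.0957 0.0988 0.1021]
top upper 2277 (array([ 6.443e+02, -3.000e-01]), array([170.1, 147.4]), 82.4) [6.366e-01 6.000e-04 1.292e-01] z [0.1213 0.1292 0.1338]
top bar 170 (array([659.6,  -0.8]), array([118.7,  72.1]), 82.5) [0.6301 0.0024 0.1509] z [0.1459 0.1509 0.1555]
scene board 2071 (array([465.5,  -0. ]), array([266.7, 199.9]), 0.0) [ 0.4136 -0.0136  0.0611] z [0.0591 0.0611 0.0619]
scene brush 332 (array([452.3, 319.9]), array([95.2, 28.9]), 7.0) [0.4484 0.3126 0.1073] z [0.0876 0.1073 0.1142]
scene handle 506 (array([ 458.2, -318. ]), array([ 82. , 173.6]), 12.2) [ 0.4492 -0.2578  0.0949] z [0.0841 0.0949 0.1113]
scene blade 417 (array([ 516.3, -279.4]), array([171.8, 178.9]), 31.4) [ 0.515  -0.2531  0.0706] z [0.0641 0.0706 0.0781]
scene ledge 1271 (array([602.1,   5.2]), array([193.4, 210.9]), 82.5) [ 0.5387 -0.0258  0.1015] z [0.097  0.1015 0.1028]
scene upper 1878 (array([626.3,   1.6]), array([172.6, 190.7]), 82.3) [ 0.6121 -0.0164  0.1321] z [0.1192 0.1321 0.1353]
scene bar 155 (array([635.8, -22.7]), array([ 63.2, 139.9]), 27.9) [ 0.623  -0.0047  0.1523] z [0.1449 0.1523 0.1562]
```

```bash
python3 - <<'E'
from h import *
import pickle
d=pickle.load(open('d0.pkl','rb'))
for n in d:
    im=d[n];P=cloud(im);hsv=cv2.cvtColor(im['frame'],cv2.COLOR_RGB2HSV).astype(int)
    K=np.array(im['mtx']);R=Ro.from_euler('xyz',im['rotation']).as_matrix();t=np.array(im['xyz'])
    x,y,z=P[...,0],P[...,1],P[...,2]
    v,u=np.mgrid[0:400,0:640];ray=np.stack([(u-K[0,2])/K[0,0],(v-K[1,2])/K[1,1],np.ones(u.shape)],-1)@R.T
    onz=lambda h:t+ray*((h-t[2])/ray[...,2])[...,None]
    ok=im['range_z']>0
    reg=lambda a,b,c,e:ok&(x>a)&(x<b)&(y>c)&(y<e)
    def big(k):
        c,l,s,_=cv2.connectedComponentsWithStats(k.astype(np.uint8));i=1+np.argmax(s[1:,4]);return l==i
    def m(k,name,h):
        p=P[k];q=onz(h)[k];print(n,name,len(p),'depth',rect(p),'ray',rect(q),np.round(q.mean(0)[:2],4),'z',np.round(np.percentile(p[:,2],[5,50,95]),4))
    g=hsv[...,1]<60
    m(big(reg(.3,.6,.25,.4)&(z>.098)),'brush',.109)
    m(big(reg(.3,.6,-.32,-.2)&(z>.082)&(z<.11)&g),'handle',.093)
    m(big(reg(.3,.65,-.32,-.2)&(z>.060)&(z<.11)&g),'gauge',.068)
    m(big(reg(.4,.66,-.32,-.2)&(z>.058)&(z<.08)&(hsv[...,2]>130)&g),'bladebright',.068)
    k=(reg(.48,.6,-.12,.12)&(z>.09)&(z<.125)&(hsv[...,1]>90)).astype(np.uint8)
    c,l,s,_=cv2.connectedComponentsWithStats(k)
    for i in range(1,c):
        if s[i,4]>8: m(l==i,'crust',.116)
E
```

```text
top brush 350 depth (array([474.1, 321.6]), array([128.3,  24.9]), 5.6) ray (array([474.3, 320.1]), array([127.9,  25.4]), 5.6) [0.4738 0.3202] z [0.102  0.1078 0.1128]
top handle 189 depth (array([ 447.3, -248.5]), array([76.4, 21.9]), 1.2) ray (array([ 447.3, -247.4]), array([76.3, 22.6]), 1.0) [ 0.4475 -0.2476] z [0.0864 0.0918 0.0964]
top gauge 443 depth (array([ 502. , -246.9]), array([186. ,  22.1]), 1.6) ray (array([ 501.1, -249. ]), array([187.4,  26.3]), 2.4) [ 0.4945 -0.2483] z [0.062  0.0727 0.0948]
top bladebright 237 depth (array([ 541.4, -246. ]), array([107.7,  21.1]), 3.0) ray (array([ 541.1, -244.9]), array([107.2,  21.8]), 2.6) [ 0.5408 -0.245 ] z [0.06   0.0668 0.0733]
top crust 40 depth (array([543.2,  52.9]), array([18.4, 15. ]), 88.3) ray (array([543.1,  52.8]), array([18., 15.]), 88.3) [0.5428 0.0528] z [0.1075 0.1147 0.1187]
top crust 30 depth (array([528. ,  -7.4]), array([15.8, 15.4]), 54.5) ray (array([528. ,  -7.3]), array([15.8, 15.8]), 54.6) [ 0.5277 -0.0072] z [0.1085 0.1139 0.1197]
scene brush 328 depth (array([471.4, 322. ]), array([132.2,  29.1]), 6.
[... 269 characters left out ...]
972]
scene gauge 781 depth (array([ 498.1, -246.8]), array([190.8,  26.6]), 3.9) ray (array([ 496.8, -241.7]), array([187. ,  35.6]), 1.4) [ 0.4849 -0.2445] z [0.0658 0.0826 0.0968]
scene bladebright 271 depth (array([ 538.6, -243.4]), array([110.1,  27.3]), 2.7) ray (array([ 539.6, -246.2]), array([101.5,  24.4]), 1.4) [ 0.5427 -0.2471] z [0.064  0.0697 0.074 ]
scene crust 46 depth (array([537.2,  48.5]), array([19.5, 14.4]), 88.8) ray (array([535.6,  47.5]), array([27.7, 18.1]), 42.9) [0.5349 0.0467] z [0.1089 0.1151 0.1188]
scene crust 42 depth (array([522. , -11.6]), array([13., 15.]), 42.2) ray (array([519.7, -13.6]), array([25.6, 15. ]), 42.1) [ 0.5195 -0.014 ] z [0.108  0.1143 0.1184]
```

{"api": "apply_moves", "payload": {
  "series": [
    {"dp":[0,0,0],"twist":-0.146,"gripper":-1},
    {"dp":[0,0,0],"twist":-0.146,"gripper":-1},
    {"dp":[0,0,0],"twist":-0.146,"gripper":-1},
    {"dp":[-3.5,-2.55,0],"twist":0,"gripper":-1},
    {"dp":[-3.5,-2.55,0],"twist":0,"gripper":-1}
  ]
}}

```text
time_s: 0.6
ee_pos: [0.2472, 0.4521, 0.2306]
orientation: [-3.141, -0.001, -3.035]
contact_force: [0.0, 0.3, -0.1]
finger_gap: 0.0857
grip_force: 0.0
```

{"api": "apply_moves", "payload": {
  "series": [
    {"dp":[-3.5,-2.55,0],"twist":0,"gripper":-1},
    {"dp":[-3.5,-2.55,0],"twist":0,"gripper":-1},
    {"dp":[-3.5,-2.55,0],"twist":0,"gripper":-1},
    {"dp":[-3.5,-2.55,0],"twist":0,"gripper":-1},
    {"dp":[-3.5,-2.55,0],"twist":0,"gripper":-1}
  ]
}}

```text
time_s: 1.1
ee_pos: [0.4357, 0.3423, 0.2307]
orientation: [-3.141, -0.001, -3.038]
contact_force: [1.1, 0.6, 0.4]
finger_gap: 0.0852
grip_force: 0.0
```

{"api": "apply_moves", "payload": {
  "series": [
    {"dp":[-3.5,-2.55,0],"twist":0,"gripper":-1},
    {"dp":[0,0,0],"twist":0,"gripper":-1},
    {"dp":[0,0,0],"twist":0,"gripper":-1}
  ]
}}

```text
time_s: 1.4
ee_pos: [0.4722, 0.3209, 0.2302]
orientation: [-3.141, -0.002, -3.041]
contact_force: [-1.1, -0.1, -0.1]
finger_gap: 0.0853
grip_force: 0.0
```

```bash
cat >> h.py <<'E'
def to(x,y,z,yaw=None):
    o=get_obs();p=o['ee_pos'];w=o['orientation'][2];yaw=w if yaw is None else yaw
    tw=-((yaw-w+np.pi)%(2*np.pi)-np.pi);d=np.array([x,y,z])-p
    print('tcp',np.round(p,4),'rpy',np.round(o['orientation'],4),'F',np.round(o['contact_force'],2),'gap',round(o['finger_gap'],4),'t',round(o['time_s'],2))
    print('twist',round(tw,3),'then dp cm',np.round([100*(d[0]*np.cos(yaw)+d[1]*np.sin(yaw)),100*(d[0]*np.sin(yaw)-d[1]*np.cos(yaw)),-100*d[2]],2))
E
python3 - <<'E'
from h import *
import pickle
to(.473,.3205,.083,3.245)
im=snap('wrist','w1.png');pickle.dump(im,open('w1.pkl','wb'));P=cloud(im);k=(im['range_z']>0)&(P[...,2]>.095)&(P[...,2]<.122)&(abs(P[...,0]-.473)<.1)&(abs(P[...,1]-.32)<.05)
print(k.sum(),rect(P[k]),np.median(P[k],0))
E
```

```text
tcp [0.4722 0.3209 0.2302] rpy [-3.1412e+00 -2.4000e-03 -3.0407e+00] F [-1.07 -0.12 -0.11] gap 0.0853 t 1.4
twist -0.002 then dp cm [-0.07 -0.05 14.72]
3486 (array([470.4, 322.2]), array([128.,  24.]), 5.9) [0.46262774 0.32160964 0.10745526]
```

{"api": "apply_moves", "payload": {
  "series": [
    {"dp":[0.16,0.1,3],"twist":0,"gripper":-1},
    {"dp":[0,0,4],"twist":0,"gripper":-1},
    {"dp":[0,0,4],"twist":0,"gripper":-1},
    {"dp":[0,0,2.7],"twist":0,"gripper":-1},
    {"dp":[0,0,1],"twist":0,"gripper":-1}
  ]
}}

```text
time_s: 1.95
ee_pos: [0.4662, 0.3224, 0.0803]
orientation: [-3.139, -0.007, -3.036]
contact_force: [0.4, -0.5, -0.2]
finger_gap: 0.0855
grip_force: 0.0
```

{"api": "apply_moves", "payload": {
  "series": [
    {"dp":[0,0,0],"twist":0,"gripper":-1},
    {"dp":[0,0,0],"twist":0,"gripper":1},
    {"dp":[0,0,0],"twist":0,"gripper":1},
    {"dp":[0,0,0],"twist":0,"gripper":1},
    {"dp":[0,0,0],"twist":0,"gripper":1}
  ],
  "grip_force": 40
}}

```text
time_s: 2.45
ee_pos: [0.4713, 0.323, 0.0858]
orientation: [3.141, 0.002, -3.038]
contact_force: [-0.5, 1.1, -0.7]
finger_gap: 0.0278
grip_force: 0.0
```

{"api": "apply_moves", "payload": {
  "series": [
    {"dp":[0,0,0],"twist":0,"gripper":1},
    {"dp":[0,0,0],"twist":0,"gripper":1},
    {"dp":[0,0,0],"twist":0,"gripper":1}
  ]
}}

```text
time_s: 2.75
ee_pos: [0.4712, 0.3229, 0.0857]
orientation: [3.141, 0.002, -3.039]
contact_force: [-0.3, 0.3, 6.0]
finger_gap: 0.0231
grip_force: 41.5
```

{"api": "apply_moves", "payload": {
  "series": [
    {"dp":[0,0,-2],"twist":0,"gripper":1},
    {"dp":[0,0,-3],"twist":0,"gripper":1},
    {"dp":[0,0,-3],"twist":0,"gripper":1},
    {"dp":[0,0,-3],"twist":0.118,"gripper":1},
    {"dp":[0,0,-1],"twist":0.118,"gripper":1}
  ]
}}

```text
time_s: 3.25
ee_pos: [0.4715, 0.3232, 0.2075]
orientation: [3.139, 0.004, 3.004]
contact_force: [-0.5, -0.9, -2.0]
finger_gap: 0.0234
grip_force: 40.6
```

{"api": "apply_moves", "payload": {
  "series": [
    {"dp":[0,0,0],"twist":0,"gripper":1},
    {"dp":[0,0,0],"twist":0,"gripper":1}
  ]
}}

```text
time_s: 3.45
ee_pos: [0.4699, 0.3224, 0.2031]
orientation: [-3.141, -0.002, 3.011]
contact_force: [-0.5, 0.1, -1.3]
finger_gap: 0.0232
grip_force: 40.6
```

```bash
python3 - <<'E'
from h import *
to(.4919,-.0382,.1275,3.0086)
E
```

```text
tcp [0.4699 0.3224 0.2031] rpy [-3.1406e+00 -1.5000e-03  3.0112e+00] F [-0.5   0.11 -1.33] gap 0.0232 t 3.45
twist 0.003 then dp cm [ -6.96 -35.45   7.56]
```

Grasp is held (load ≈1 N). Move across, then look at it before lowering.

{"api": "apply_moves", "payload": {
  "series": [
    {"dp":[-0.7,-3.5,0],"twist":0,"gripper":1},
    {"dp":[-0.7,-3.5,0],"twist":0,"gripper":1},
    {"dp":[-0.7,-3.5,0],"twist":0,"gripper":1},
    {"dp":[-0.7,-3.5,0],"twist":0,"gripper":1},
    {"dp":[-0.7,-3.5,0],"twist":0,"gripper":1}
  ]
}}

```text
time_s: 3.95
ee_pos: [0.4805, 0.143, 0.2018]
orientation: [-3.14, -0.004, 3.011]
contact_force: [0.3, -0.3, -0.8]
finger_gap: 0.0232
grip_force: 40.7
```

{"api": "apply_moves", "payload": {
  "series": [
    {"dp":[-0.7,-3.5,0],"twist":0,"gripper":1},
    {"dp":[-0.7,-3.5,0],"twist":0,"gripper":1},
    {"dp":[-0.7,-3.5,0],"twist":0,"gripper":1},
    {"dp":[-0.7,-3.5,0],"twist":0,"gripper":1},
    {"dp":[-0.6,-3.9,0],"twist":0,"gripper":1}
  ]
}}

```text
time_s: 4.45
ee_pos: [0.4907, -0.0384, 0.2019]
orientation: [3.141, -0.004, 3.011]
contact_force: [1.0, 0.1, -1.9]
finger_gap: 0.0232
grip_force: 40.7
```

{"api": "apply_moves", "payload": {
  "series": [
    {"dp":[0,0,1.5],"twist":0,"gripper":1},
    {"dp":[0,0,1.5],"twist":0,"gripper":1},
    {"dp":[0,0,0],"twist":0,"gripper":1}
  ]
}}

```text
time_s: 4.75
ee_pos: [0.4891, -0.0366, 0.1697]
orientation: [3.141, -0.008, 3.01]
contact_force: [0.0, -0.2, -0.7]
finger_gap: 0.0233
grip_force: 40.6
```

```bash
python3 - <<'E'
from h import *
import pickle
to(.4919,-.0382,.1275,3.0086)
d={n:snap(n) for n in('wrist','scene')};pickle.dump(d,open('d2.pkl','wb'))
cv2.imwrite('pics/c2.png',cv2.cvtColor(np.hstack([cv2.resize(d['wrist']['frame'],(480,300)),d['scene']['frame'][110:310,230:430].repeat(1,0)[:200].repeat(1,1)] if 0 else [cv2.resize(d['wrist']['frame'],(400,300)),cv2.resize(d['scene']['frame'][120:270,220:420],(400,300))]),cv2.COLOR_RGB2BGR))
im=d['wrist'];P=cloud(im);hsv=cv2.cvtColor(im['frame'],cv2.COLOR_RGB2HSV)
k=((im['range_z']>0)&(P[...,2]>.105)&(P[...,2]<.125)&(hsv[...,1]>90)&(P[...,0]>.48)&(P[...,0]<.58)&(P[...,1]<.1)).astype(np.uint8)
c,l,s,_=cv2.connectedComponentsWithStats(k)
R=np.array([[.9912,-.1323],[.1323,.9912]])
for i in range(1,c):
    if s[i,4]>60:
        q=P[l==i];e=(q[:,:2]-[.569,.010])@R.T;print(s[i],rect(q),np.percentile(e*1000,[2,98],axis=0).round(1))
E
```

```text
tcp [ 0.4891 -0.0366  0.1697] rpy [ 3.1406 -0.0084  3.0099] F [ 0.03 -0.19 -0.68] gap 0.0233 t 4.75
twist 0.001 then dp cm [-0.3  -0.12  4.22]
[357 249  21  19 197] (array([520.7,  -5.6]), array([17.2,  6.9]), 49.2) [[-50.8 -28.8]
 [-40.  -15.1]]
[428 258  32  27 734] (array([540.3,  50.8]), array([19.2, 22.2]), 2.9) [[-43.2  25.8]
 [-26.   46.2]]
```

View pics/c2.png

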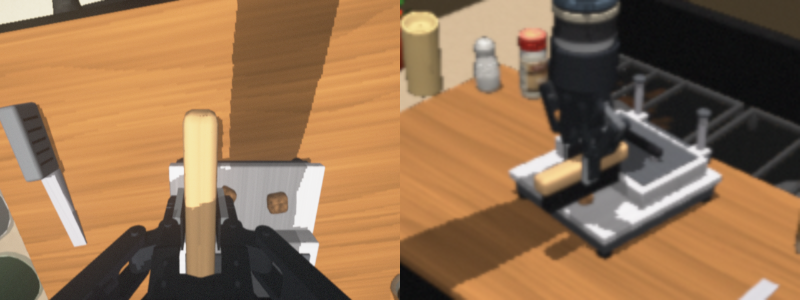

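Wrist view: brush well held; crusts at px (230,195) and (277,203) are right of it, so sweeping to the left side works. I shift 8 mm further off the near crust before lowering.

{"api": "apply_moves", "payload": {
  "series": [
    {"dp":[-0.2,-0.9,0],"twist":0,"gripper":1},
    {"dp":[0,0,1.5],"twist":0,"gripper":1},
    {"dp":[0,0,1.5],"twist":0,"gripper":1},
    {"dp":[0,0,0.8],"twist":0,"gripper":1},
    {"dp":[0,0,0],"twist":0,"gripper":1}
  ]
}}

```text
time_s: 5.35
ee_pos: [0.4909, -0.0461, 0.1336]
orientation: [3.141, -0.005, 3.009]
contact_force: [-0.1, 0.2, -1.1]
finger_gap: 0.0235
grip_force: 40.6
```

{"api": "apply_moves", "payload": {
  "series": [
    {"dp":[0,0,0],"twist":0,"gripper":1}
  ]
}}

```text
time_s: 5.45
ee_pos: [0.4923, -0.0464, 0.1358]
orientation: [3.141, -0.001, 3.009]
contact_force: [0.5, 0.3, -0.4]
finger_gap: 0.0233
grip_force: 40.6
```

```bash
python3 - <<'E'
from h import *
to(.5144,.1303,.1275,3.0086)
E
```

```text
tcp [ 0.4923 -0.0464  0.1358] rpy [ 3.1415e+00 -1.1000e-03  3.0089e+00] F [ 0.47  0.27 -0.41] gap 0.0233 t 5.45
twist 0.0 then dp cm [ 0.15 17.81  0.83]
```

{"api": "apply_moves", "payload": {
  "series": [
    {"dp":[0,0,0.5],"twist":0,"gripper":1},
    {"dp":[0,0,0.3],"twist":0,"gripper":1},
    {"dp":[0,0,0],"twist":0,"gripper":1},
    {"dp":[0,0,0],"twist":0,"gripper":1}
  ]
}}

```text
time_s: 5.85
ee_pos: [0.4927, -0.0466, 0.1284]
orientation: [3.142, 0.0, 3.009]
contact_force: [-1.1, -0.4, -1.1]
finger_gap: 0.0233
grip_force: 40.6
```

```bash
python3 - <<'E'
from h import *
to(.5144,.1303,.1275,3.0086)
E
```

```text
tcp [ 0.4927 -0.0466  0.1284] rpy [3.1416e+00 1.0000e-04 3.0088e+00] F [-1.06 -0.45 -1.1 ] gap 0.0233 t 5.85
twist 0.0 then dp cm [ 0.19 17.82  0.09]
```

{"api": "apply_moves", "payload": {
  "series": [
    {"dp":[0,0.6,0.1],"twist":0,"gripper":1},
    {"dp":[0,0.8,0],"twist":0,"gripper":1},
    {"dp":[0,0.8,0],"twist":0,"gripper":1},
    {"dp":[0,0.8,0],"twist":0,"gripper":1},
    {"dp":[0,0.8,0],"twist":0,"gripper":1}
  ]
}}

```text
time_s: 6.35
ee_pos: [0.4978, -0.008, 0.1274]
orientation: [3.142, 0.0, 3.009]
contact_force: [0.7, 0.1, -0.7]
finger_gap: 0.0231
grip_force: 40.6
```

{"api": "apply_moves", "payload": {
  "series": [
    {"dp":[0,0.8,0],"twist":0,"gripper":1},
    {"dp":[0,0.8,0],"twist":0,"gripper":1},
    {"dp":[0,0.8,0],"twist":0,"gripper":1},
    {"dp":[0,0.8,0],"twist":0,"gripper":1},
    {"dp":[0,0.8,0],"twist":0,"gripper":1}
  ]
}}

```text
time_s: 6.85
ee_pos: [0.5031, 0.0314, 0.1273]
orientation: [-3.142, -0.0, 3.009]
contact_force: [1.0, -0.5, -1.4]
finger_gap: 0.0231
grip_force: 40.6
```

{"api": "apply_moves", "payload": {
  "series": [
    {"dp":[0,0.8,0],"twist":0,"gripper":1},
    {"dp":[0,0.8,0],"twist":0,"gripper":1},
    {"dp":[0,0.8,0],"twist":0,"gripper":1},
    {"dp":[0,0.8,0],"twist":0,"gripper":1},
    {"dp":[0,0.8,0],"twist":0,"gripper":1}
  ]
}}

```text
time_s: 7.35
ee_pos: [0.5084, 0.071, 0.1273]
orientation: [3.142, -0.0, 3.009]
contact_force: [0.1, -0.2, -1.0]
finger_gap: 0.0234
grip_force: 40.6
```

```bash
python3 - <<'E'
from h import *
to(.5144,.1303,.1275,3.0086)
d={n:snap(n) for n in('wrist','scene')}
cv2.imwrite('pics/c3.png',cv2.cvtColor(np.hstack([cv2.resize(d['wrist']['frame'],(400,300)),cv2.resize(d['scene']['frame'][120:270,220:420],(400,300))]),cv2.COLOR_RGB2BGR))
E
```

```text
tcp [0.5084 0.071  0.1273] rpy [ 3.1416 -0.      3.0088] F [ 0.06 -0.15 -1.04] gap 0.0234 t 7.35
twist 0.0 then dp cm [ 0.19  5.95 -0.02]
```

View pics/c3.png

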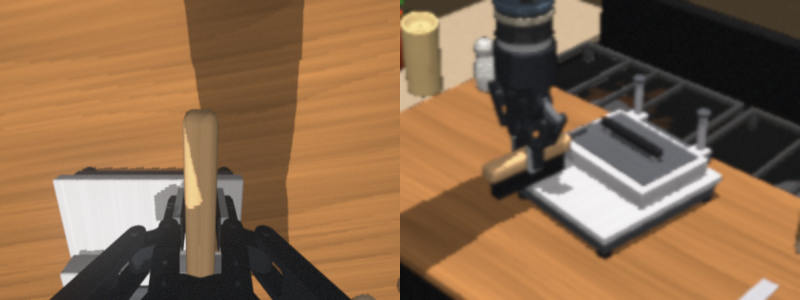

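Ledge behind the brush is bare in both halves (wrist px 60–185,180–255); crusts are ahead of the brush, hidden. Finish the sweep.

{"api": "apply_moves", "payload": {
  "series": [
    {"dp":[0,0.8,0],"twist":0,"gripper":1},
    {"dp":[0,0.8,0],"twist":0,"gripper":1},
    {"dp":[0,0.8,0],"twist":0,"gripper":1},
    {"dp":[0,0.8,0],"twist":0,"gripper":1},
    {"dp":[0,0.8,0],"twist":0,"gripper":1}
  ]
}}

```text
time_s: 7.95
ee_pos: [0.5137, 0.1108, 0.1273]
orientation: [3.141, 0.0, 3.009]
contact_force: [0.6, 0.4, -1.4]
finger_gap: 0.0231
grip_force: 40.6
```

{"api": "apply_moves", "payload": {
  "series": [
    {"dp":[0,0.8,0],"twist":0,"gripper":1},
    {"dp":[0,0.8,0],"twist":0,"gripper":1},
    {"dp":[0,0.6,0],"twist":0,"gripper":1},
    {"dp":[0,0,0],"twist":0,"gripper":1},
    {"dp":[0,0,0],"twist":0,"gripper":1}
  ]
}}

```text
time_s: 8.45
ee_pos: [0.5165, 0.1319, 0.1273]
orientation: [-3.141, -0.0, 3.009]
contact_force: [0.5, 0.8, -0.5]
finger_gap: 0.0231
grip_force: 40.6
```

{"api": "apply_moves", "payload": {
  "series": [
    {"dp":[0,0,-2],"twist":0,"gripper":1},
    {"dp":[0,0,-3],"twist":-0.1,"gripper":1},
    {"dp":[0,0,-2.5],"twist":-0.1,"gripper":1},
    {"dp":[0,0,0],"twist":0,"gripper":1},
    {"dp":[0,0,0],"twist":0,"gripper":1}
  ]
}}

```text
time_s: 8.95
ee_pos: [0.517, 0.1315, 0.2028]
orientation: [-3.142, 0.002, -3.076]
contact_force: [0.0, -0.5, -1.1]
finger_gap: 0.0234
grip_force: 40.7
```

```bash
python3 - <<'E'
from h import *
to(.471,.322,.0865)
d={n:snap(n) for n in('wrist','scene','top')}
cv2.imwrite('pics/c4.png',cv2.cvtColor(np.hstack([cv2.resize(d['top']['frame'][130:290,200:450],(400,300)),cv2.resize(d['scene']['frame'][120:270,220:420],(400,300))]),cv2.COLOR_RGB2BGR))
for n in('top','wrist'):
    im=d[n];P=cloud(im);hsv=cv2.cvtColor(im['frame'],cv2.COLOR_RGB2HSV);x,y,z=P[...,0],P[...,1],P[...,2]
    R=np.array([[.9912,-.1323],[.1323,.9912]]);e=(P[...,:2]-[.569,.010])@R.T
    L=(im['range_z']>0)&(e[...,0]>-.07)&(e[...,0]<0)&(abs(e[...,1])<.095)&(z<.125)
    print(n,'ledge brown px',(L&(z>.094)&(hsv[...,1]>110)).sum(),'of',L.sum())
    k=((im['range_z']>0)&(z>.069)&(z<.085)&(x>.35)&(x<.65)&(y>.09)&(y<.28)).astype(np.uint8)
    c,l,s,_=cv2.connectedComponentsWithStats(k)
    for i in range(1,c):
        if s[i,4]>15: print('board lump',s[i,4],rect(P[l==i]))
E
```

```text
tcp [0.517  0.1315 0.2028] rpy [-3.1415e+00  1.5000e-03 -3.0763e+00] F [ 0.05 -0.46 -1.09] gap 0.0234 t 8.95
twist -0.0 then dp cm [ 3.35 19.31 11.63]
top ledge brown px 0 of 1317
board lump 30 (array([567.3, 122.9]), array([16.2, 18.9]), 85.8)
wrist ledge brown px 0 of 19460
```

View pics/c4.png

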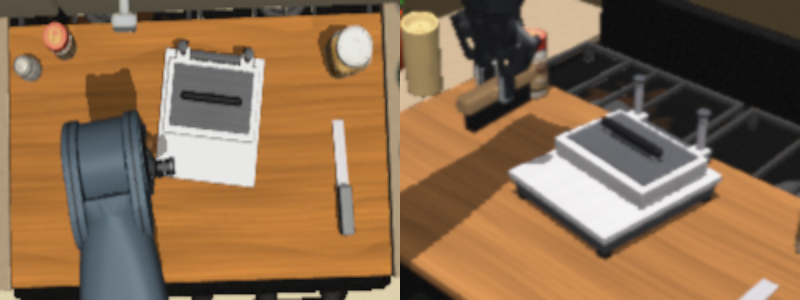

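The ledge (px 165–255,135–185 left; also right half) is bare. Return the brush to its old place.

{"api": "apply_moves", "payload": {
  "series": [
    {"dp":[0.7,3.9,0],"twist":0,"gripper":1},
    {"dp":[0.7,3.9,0],"twist":0,"gripper":1},
    {"dp":[0.7,3.9,0],"twist":0,"gripper":1},
    {"dp":[0.7,3.9,0],"twist":0,"gripper":1},
    {"dp":[0.6,3.7,0],"twist":0,"gripper":1}
  ]
}}

```text
time_s: 9.6
ee_pos: [0.4682, 0.3232, 0.2005]
orientation: [-3.14, -0.003, -3.075]
contact_force: [1.0, -0.9, -0.4]
finger_gap: 0.0234
grip_force: 40.6
```

{"api": "apply_moves", "payload": {
  "series": [
    {"dp":[0,0,3],"twist":0,"gripper":1},
    {"dp":[0,0,3],"twist":0,"gripper":1},
    {"dp":[0,0,3],"twist":0,"gripper":1},
    {"dp":[0,0,1.5],"twist":0,"gripper":1},
    {"dp":[0,0,0.5],"twist":0,"gripper":1}
  ]
}}

```text
time_s: 10.1
ee_pos: [0.4673, 0.3208, 0.0887]
orientation: [-3.139, -0.006, -3.075]
contact_force: [-0.1, 0.3, -0.4]
finger_gap: 0.0234
grip_force: 40.7
```

{"api": "apply_moves", "payload": {
  "series": [
    {"dp":[0,0,0],"twist":0,"gripper":1},
    {"dp":[0,0,0],"twist":0,"gripper":1},
    {"dp":[0,0,0],"twist":0,"gripper":1}
  ]
}}

```text
time_s: 10.4
ee_pos: [0.471, 0.3226, 0.0944]
orientation: [3.14, 0.003, -3.075]
contact_force: [0.8, 0.7, -0.6]
finger_gap: 0.0235
grip_force: 40.7
```

{"api": "apply_moves", "payload": {
  "series": [
    {"dp":[0,0,0.4],"twist":0,"gripper":1},
    {"dp":[0,0,0.3],"twist":0,"gripper":1},
    {"dp":[0,0,0],"twist":0,"gripper":1},
    {"dp":[0,0,0],"twist":0,"gripper":1},
    {"dp":[0,0,0],"twist":0,"gripper":1}
  ]
}}

```text
time_s: 10.9
ee_pos: [0.47, 0.3222, 0.0856]
orientation: [3.141, 0.001, -3.074]
contact_force: [0.8, 1.1, 1.2]
finger_gap: 0.0238
grip_force: 40.7
```

{"api": "apply_moves", "payload": {
  "series": [
    {"dp":[0,0,0.1],"twist":0,"gripper":1},
    {"dp":[0,0,0],"twist":0,"gripper":1},
    {"dp":[0,0,0],"twist":0,"gripper":1}
  ]
}}

```text
time_s: 11.2
ee_pos: [0.4699, 0.3221, 0.0855]
orientation: [3.141, 0.001, -3.074]
contact_force: [-0.2, -1.1, 5.0]
finger_gap: 0.0232
grip_force: 41.3
```

{"api": "apply_moves", "payload": {
  "series": [
    {"dp":[0,0,0],"twist":0,"gripper":-0.6},
    {"dp":[0,0,0],"twist":0,"gripper":-1},
    {"dp":[0,0,0],"twist":0,"gripper":-1},
    {"dp":[0,0,0],"twist":0,"gripper":-1},
    {"dp":[0,0,-1],"twist":0,"gripper":-1}
  ]
}}

```text
time_s: 11.7
ee_pos: [0.4682, 0.3214, 0.0926]
orientation: [-3.14, -0.004, -3.074]
contact_force: [0.2, -0.6, 0.8]
finger_gap: 0.0854
grip_force: 0.0
```

{"api": "apply_moves", "payload": {
  "series": [
    {"dp":[0,0,-3],"twist":0,"gripper":-1},
    {"dp":[0,0,-4],"twist":0,"gripper":-1},
    {"dp":[0,0,-4],"twist":0,"gripper":-1},
    {"dp":[0,0,-2],"twist":0,"gripper":-1},
    {"dp":[0,0,0],"twist":0,"gripper":-1}
  ]
}}

```text
time_s: 12.2
ee_pos: [0.4718, 0.3233, 0.2301]
orientation: [3.138, 0.009, -3.074]
contact_force: [0.1, 0.6, 1.1]
finger_gap: 0.0852
grip_force: 0.0
```

{"api": "apply_moves", "payload": {
  "series": [
    {"dp":[0,0,0],"twist":0,"gripper":-1}
  ]
}}

```text
time_s: 12.3
ee_pos: [0.4699, 0.3223, 0.2249]
orientation: [3.141, 0.001, -3.074]
contact_force: [-0.4, 0.3, -0.2]
finger_gap: 0.0854
grip_force: 0.0
```

```bash
python3 - <<'E'
from h import *
to(.447,-.2485,.23,np.pi+.03)
im=snap('wrist');P=cloud(im);k=(im['range_z']>0)&(P[...,2]>.095)&(P[...,2]<.122)&(abs(P[...,0]-.473)<.1)&(abs(P[...,1]-.32)<.05)
print('brush',k.sum(),rect(P[k]),np.median(P[k],0))
E
```

```text
tcp [0.4699 0.3223 0.2249] rpy [ 3.1410e+00  1.3000e-03 -3.0744e+00] F [-0.38  0.29 -0.2 ] gap 0.0854 t 12.3
twist 0.037 then dp cm [  4.   -56.98  -0.51]
brush 3613 (array([469.6, 322. ]), array([129.,  24.]), 3.9) [0.46147593 0.3216126  0.10742152]
```

{"api": "apply_moves", "payload": {
  "series": [
    {"dp":[0.3,-4,-0.1],"twist":0.037,"gripper":-1},
    {"dp":[0.35,-4.8,-0.1],"twist":0,"gripper":-1},
    {"dp":[0.35,-4.8,-0.1],"twist":0,"gripper":-1},
    {"dp":[0.35,-4.8,-0.1],"twist":0,"gripper":-1},
    {"dp":[0.35,-4.8,-0.1],"twist":0,"gripper":-1}
  ]
}}

```text
time_s: 12.85
ee_pos: [0.4594, 0.088, 0.2268]
orientation: [-3.141, -0.004, -3.111]
contact_force: [0.3, 0.6, -1.1]
finger_gap: 0.0856
grip_force: 0.0
```

{"api": "apply_moves", "payload": {
  "series": [
    {"dp":[0.35,-4.8,0],"twist":0,"gripper":-1},
    {"dp":[0.35,-4.8,0],"twist":0,"gripper":-1},
    {"dp":[0.35,-4.8,0],"twist":0,"gripper":-1},
    {"dp":[0.35,-4.8,0],"twist":0,"gripper":-1},
    {"dp":[0.35,-4.8,0],"twist":0,"gripper":-1}
  ]
}}

```text
time_s: 13.35
ee_pos: [0.4493, -0.1521, 0.227]
orientation: [3.14, -0.003, -3.112]
contact_force: [1.1, 0.0, -0.3]
finger_gap: 0.0856
grip_force: 0.0
```

{"api": "apply_moves", "payload": {
  "series": [
    {"dp":[0.35,-4.8,0],"twist":0,"gripper":-1},
    {"dp":[0.1,-4,0],"twist":0,"gripper":-1},
    {"dp":[0,-1,0],"twist":0,"gripper":-1},
    {"dp":[0,0,0],"twist":0,"gripper":-1},
    {"dp":[0,0,0],"twist":0,"gripper":-1}
  ]
}}

```text
time_s: 13.85
ee_pos: [0.4488, -0.2475, 0.228]
orientation: [3.139, -0.002, -3.111]
contact_force: [1.0, 0.4, 0.1]
finger_gap: 0.0852
grip_force: 0.0
```

```bash
cat >> h.py <<'E'
def big(k):
    c,l,s,_=cv2.connectedComponentsWithStats(k.astype(np.uint8));return l==1+np.argmax(s[1:,4])
def plates(im,full=True):
    # heights of the two plates' tops, press-frame windows away from edges
    P=cloud(im);R=np.array([[.9912,-.1323],[.1323,.9912]]);e=(P[...,:2]-[.569,.010])@R.T;ok=im['range_z']>0
    a=ok&(e[...,0]>-.06)&(e[...,0]<-.012)&(abs(e[...,1])>.03)&(abs(e[...,1])<.085)&(P[...,2]>.09)&(P[...,2]<.11)
    b=ok&(e[...,0]>.012)&(e[...,0]<.11)&(abs(e[...,1])<.075)&(P[...,2]>.117)&(P[...,2]<.143)&((abs(e[...,1])>.055)|(e[...,0]<.035))
    A=np.c_[P[a][:,:2],np.ones(a.sum())];
    return a.sum(),b.sum(),P[a][:,2].mean(),P[b][:,2].mean()
E
python3 - <<'E'
from h import *
import pickle
d={n:snap(n) for n in('wrist','scene','top')};pickle.dump(d,open('d5.pkl','wb'))
im=d['wrist'];P=cloud(im);hsv=cv2.cvtColor(im['frame'],cv2.COLOR_RGB2HSV);x,y,z=P[...,0],P[...,1],P[...,2]
g=(im['range_z']>0)&(hsv[...,1]<70)&(x>.35)&(x<.63)&(abs(y+.245)<.05)
h=big(g&(z>.083)&(z<.11));b=big(g&(z>.061)&(z<.082)&(x>.47))
print('handle',rect(P[h]),np.median(P[h],0),'blade',rect(P[b]))
print('board z',np.median(z[(hsv[...,1]>110)&(abs(x-.5)<.08)&(abs(y+.18)<.03)]))
to(.447,-.2485,.08,np.pi+.03)
for n in('top','scene'): print(n,[plates(snap(n)) for i in range(3)])
im=d['top'];P=cloud(im);hsv=cv2.cvtColor(im['frame'],cv2.COLOR_RGB2HSV);x,y,z=P[...,0],P[...,1],P[...,2]
k=((im['range_z']>0)&(z>.068)&(z<.09)&(x>.3)&(x<.7)&(y>.09)&(y<.28)).astype(np.uint8)
c,l,s,_=cv2.connectedComponentsWithStats(k)
for i in range(1,c):
    if s[i,4]>10: print('lump',s[i,4],rect(P[l==i]))
E
```

```text
handle (array([ 444.2, -250.4]), array([78.7, 23. ]), 2.4) [ 0.4412282  -0.25033415  0.09168915] blade (array([ 543.4, -247.1]), array([102.7,  19.1]), 2.2)
board z 0.05798977864020011
tcp [ 0.4495 -0.2472  0.2292] rpy [ 3.1410e+00 -3.0000e-04 -3.1091e+00] F [-0.41  0.11  0.09] gap 0.0853 t 14.0
twist 0.002 then dp cm [ 0.25 -0.12 14.92]
top [(np.int64(571), np.int64(721), np.float64(0.09885580883721837), np.float64(0.1300069521438911)), (np.int64(571), np.int64(724), np.float64(0.0988404859365848), np.float64(0.1301436726189369)), (np.int64(571), np.int64(722), np.float64(0.09881251661075136), np.float64(0.13026829337300908))]
scene [(np.int64(459), np.int64(432), np.float64(0.10222319350277036), np.float64(0.13333837942663895)), (np.int64(470), np.int64(432), np.float64(0.10214250718997558), np.float64(0.13334943650764158)), (np.int64(467), np.int64(446), np.float64(0.10214368884984133), np.float64(0.1333120749456725))]
lump 69 (array([555.4, 125. ]), array([16.8, 44.6]), 80.2)
```

{"api": "apply_moves", "payload": {
  "series": [
    {"dp":[1.35,-0.3,1],"twist":-0.007,"gripper":-1},
    {"dp":[0,0,4],"twist":0,"gripper":-1},
    {"dp":[0,0,4],"twist":0,"gripper":-1},
    {"dp":[0,0,3.5],"twist":0,"gripper":-1},
    {"dp":[0,0,2],"twist":0,"gripper":-1}
  ]
}}

```text
time_s: 14.8
ee_pos: [0.4341, -0.2508, 0.0808]
orientation: [3.139, -0.004, -3.104]
contact_force: [-1.3, -0.6, -0.9]
finger_gap: 0.0858
grip_force: 0.0
```

{"api": "apply_moves", "payload": {
  "series": [
    {"dp":[0,0,1],"twist":0,"gripper":-1},
    {"dp":[0,0,0],"twist":0,"gripper":-1},
    {"dp":[0,0,0],"twist":0,"gripper":-1}
  ]
}}

```text
time_s: 15.1
ee_pos: [0.4367, -0.2528, 0.0756]
orientation: [-3.14, 0.002, -3.104]
contact_force: [0.2, 0.1, 0.7]
finger_gap: 0.0849
grip_force: 0.0
```

```bash
python3 - <<'E'
from h import *
to(.4362,-.2507,.064,np.pi+.0393)
E
```

```text
tcp [ 0.4367 -0.2528  0.0756] rpy [-3.1403e+00  1.5000e-03 -3.1043e+00] F [0.19 0.06 0.71] gap 0.0849 t 15.1
twist -0.002 then dp cm [0.04 0.21 1.16]
```

{"api": "apply_moves", "payload": {
  "series": [
    {"dp":[0,0.2,0.6],"twist":0,"gripper":-1},
    {"dp":[0,0,0.4],"twist":0,"gripper":-1},
    {"dp":[0,0,0.1],"twist":0,"gripper":-1},
    {"dp":[0,0,0],"twist":0,"gripper":-1},
    {"dp":[0,0,0],"twist":0,"gripper":-1}
  ]
}}

```text
time_s: 15.6
ee_pos: [0.436, -0.2504, 0.0635]
orientation: [-3.141, 0.0, -3.104]
contact_force: [0.2, 0.5, 0.3]
finger_gap: 0.0854
grip_force: 0.0
```

{"api": "apply_moves", "payload": {
  "series": [
    {"dp":[0,0,0],"twist":0,"gripper":1},
    {"dp":[0,0,0],"twist":0,"gripper":1},
    {"dp":[0,0,0],"twist":0,"gripper":1},
    {"dp":[0,0,0],"twist":0,"gripper":1},
    {"dp":[0,0,0],"twist":0,"gripper":1}
  ],
  "grip_force": 80
}}

```text
time_s: 16.1
ee_pos: [0.4361, -0.2506, 0.0638]
orientation: [-3.141, 0.001, -3.104]
contact_force: [0.3, 0.2, -1.6]
finger_gap: 0.0228
grip_force: 78.7
```

{"api": "apply_moves", "payload": {
  "series": [
    {"dp":[0,0,0],"twist":0,"gripper":1},
    {"dp":[0,0,0],"twist":0,"gripper":1},
    {"dp":[0,0,0],"twist":0,"gripper":1},
    {"dp":[0,0,0],"twist":0,"gripper":1}
  ]
}}

```text
time_s: 16.5
ee_pos: [0.436, -0.2505, 0.0636]
orientation: [-3.141, 0.0, -3.104]
contact_force: [0.3, -0.3, 2.2]
finger_gap: 0.023
grip_force: 79.3
```

```bash
python3 - <<'E'
from h import *
to(.4362,-.2507,.064,np.pi+.0393)
E
```

```text
tcp [ 0.436  -0.2505  0.0636] rpy [-3.1411e+00  5.0000e-04 -3.1044e+00] F [ 0.28 -0.34  2.17] gap 0.023 t 16.5
twist -0.002 then dp cm [-0.01 -0.02 -0.04]
```

{"api": "apply_moves", "payload": {
  "series": [
    {"dp":[0,0,-1.5],"twist":0,"gripper":1},
    {"dp":[0,0,-3],"twist":0,"gripper":1},
    {"dp":[0,0,-3],"twist":0,"gripper":1},
    {"dp":[0,0,-2],"twist":0.085,"gripper":1},
    {"dp":[0,0,0],"twist":0.085,"gripper":1}
  ]
}}

```text
time_s: 17.0
ee_pos: [0.4373, -0.2513, 0.1616]
orientation: [-3.139, 0.005, 3.005]
contact_force: [0.2, -0.3, -1.7]
finger_gap: 0.0228
grip_force: 79.0
```

{"api": "apply_moves", "payload": {
  "series": [
    {"dp":[0,0,0],"twist":0,"gripper":1},
    {"dp":[0,0,0],"twist":0,"gripper":1}
  ]
}}

```text
time_s: 17.2
ee_pos: [0.4352, -0.2498, 0.1571]
orientation: [3.14, -0.002, 3.011]
contact_force: [0.4, -0.3, -1.7]
finger_gap: 0.0235
grip_force: 78.9
```

```bash
python3 - <<'E'
from h import *
to(.3975,.0329,.12,np.pi-.1327)
E
```

```text
tcp [ 0.4352 -0.2498  0.1571] rpy [ 3.1403e+00 -2.1000e-03  3.0105e+00] F [ 0.41 -0.34 -1.71] gap 0.0235 t 17.2
twist 0.002 then dp cm [ 7.47 27.52  3.71]
```

{"api": "apply_moves", "payload": {
  "series": [
    {"dp":[0.9,3.4,0],"twist":0,"gripper":1},
    {"dp":[0.9,3.4,0],"twist":0,"gripper":1},
    {"dp":[0.9,3.4,0],"twist":0,"gripper":1},
    {"dp":[0.9,3.4,0],"twist":0,"gripper":1},
    {"dp":[0.9,3.4,0],"twist":0,"gripper":1}
  ]
}}

```text
time_s: 17.7
ee_pos: [0.4125, -0.0742, 0.1569]
orientation: [3.141, -0.002, 3.01]
contact_force: [-0.4, -0.5, -1.5]
finger_gap: 0.0226
grip_force: 79.0
```

{"api": "apply_moves", "payload": {
  "series": [
    {"dp":[0.9,3.4,0],"twist":0,"gripper":1},
    {"dp":[0.9,3.4,0],"twist":0,"gripper":1},
    {"dp":[1,2.7,0],"twist":0,"gripper":1},
    {"dp":[0.2,1,0.5],"twist":0,"gripper":1},
    {"dp":[0,0,1],"twist":0,"gripper":1}
  ]
}}

```text
time_s: 18.2
ee_pos: [0.3979, 0.033, 0.1427]
orientation: [-3.141, 0.0, 3.012]
contact_force: [0.1, -0.9, -1.2]
finger_gap: 0.0228
grip_force: 79.1
```

{"api": "apply_moves", "payload": {
  "series": [
    {"dp":[0,0,1],"twist":0,"gripper":1},
    {"dp":[0,0,0.5],"twist":0,"gripper":1},
    {"dp":[0,0,0],"twist":0,"gripper":1},
    {"dp":[0,0,0],"twist":0,"gripper":1},
    {"dp":[0,0,0],"twist":0,"gripper":1}
  ]
}}

```text
time_s: 18.7
ee_pos: [0.3983, 0.0317, 0.1287]
orientation: [-3.142, 0.001, 3.008]
contact_force: [0.4, -0.7, -1.7]
finger_gap: 0.0226
grip_force: 79.1
```

```bash
cat >> h.py <<'E'
def pf(p): return (np.asarray(p)[...,:2]-[.569,.010])@np.array([[.9912,-.1323],[.1323,.9912]]).T
E
python3 - <<'E'
from h import *
import pickle
to(.3975,.0329,.105,np.pi-.1327)
print('tcp press',pf(get_obs()['ee_pos']))
d={n:snap(n) for n in('wrist','scene','top')};pickle.dump(d,open('d6.pkl','wb'))
cv2.imwrite('pics/c6.png',cv2.cvtColor(np.vstack([np.hstack([cv2.resize(d['top']['frame'][150:250,280:380],(400,400),interpolation=2),cv2.resize(d['scene']['frame'][150:250,260:360],(400,400),interpolation=2)]),cv2.resize(d['wrist']['frame'],(800,200))*0+0 if 0 else np.hstack([cv2.resize(d['wrist']['frame'],(320,200)),np.zeros((200,480,3),np.uint8)])]),cv2.COLOR_RGB2BGR))
E
```

```text
tcp [0.3983 0.0317 0.1287] rpy [-3.1415e+00  7.0000e-04  3.0077e+00] F [ 0.39 -0.75 -1.66] gap 0.0226 t 18.7
twist -0.001 then dp cm [0.1  0.11 2.37]
tcp press [-0.1720504  -0.00107975]
```

View pics/c6.png

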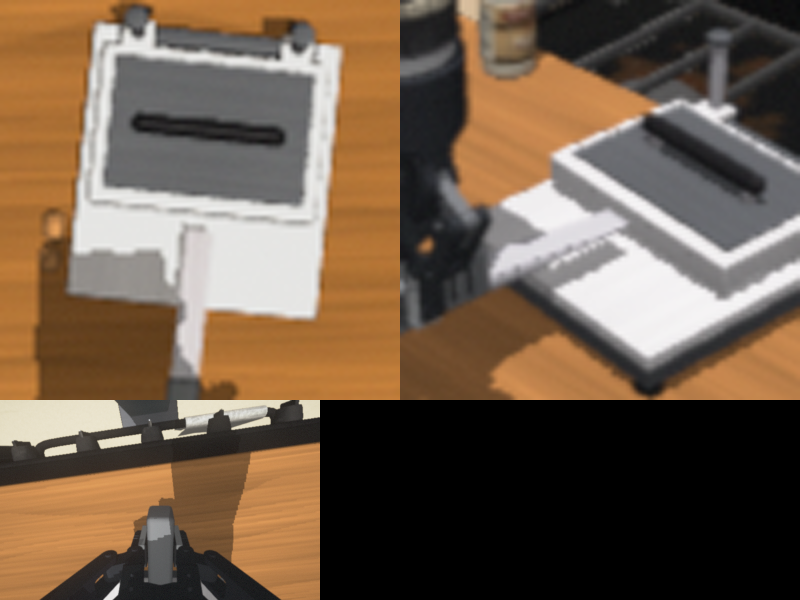

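Top crop: blade points straight at the plate, tip at crop px (195,228), upper plate's front edge from (88,202) to (315,224); scene crop shows it just above the ledge. Measure its offset from the middle.

```bash
python3 - <<'E'
from h import *
import pickle
d=pickle.load(open('d6.pkl','rb'));d5=pickle.load(open('d5.pkl','rb'))
for n in('top','scene'):
    im=d[n];P=cloud(im);e=pf(P);z=P[...,2];hsv=cv2.cvtColor(im['frame'],cv2.COLOR_RGB2HSV);ok=im['range_z']>0
    k=big(ok&(z>.113)&(z<.145)&(hsv[...,1]<70)&(e[...,0]<-.012)&(e[...,0]>-.11)&(abs(e[...,1])<.03))
    q=e[k]*1000;f=np.polyfit(q[:,0],q[:,1],1);print(n,k.sum(),'blade y\' at x\'=-60,-20',np.polyval(f,[-60,-20]).round(1),'xmax',q[:,0].max().round(1),rect(np.c_[e[k],e[k]]))
    im=d5[n];P=cloud(im);e=pf(P)*1000;z=P[...,2];ok=im['range_z']>0;hsv=cv2.cvtColor(im['frame'],cv2.COLOR_RGB2HSV);g=hsv[...,1]<60
    for a,b,nm in((.094,.105,'lower'),(.118,.137,'upper')):
        k=ok&g&(z>a)&(z<b)&(abs(e[...,1])<110)
        w=k&(e[...,0]>-65)&(e[...,0]<-10) if nm=='lower' else k&(e[...,0]>15)&(e[...,0]<40)
        print(nm,'y edges',np.percentile(e[w][:,1],[.5,99.5]).round(1))
        w=k&(abs(e[...,1])<60); print('  x front',np.percentile(e[w][:,0],[.3]).round(1))
E
```

```text
top 218 blade y' at x'=-60,-20 [-0.8 -1.2] xmax -12.4 (array([-61.2,  -0.9]), array([19.6, 97.5]), 89.5)
lower y edges [-93.1  93.6]
  x front [-67.2]
upper y edges [-84.1  83.8]
  x front [2.6]
scene 239 blade y' at x'=-60,-20 [-3.8 -2.7] xmax -13.2 (array([-61.2,  -1.9]), array([96. , 23.3]), 0.5)
lower y edges [-95.7  93.6]
  x front [-71.6]
upper y edges [-86.5  81.2]
  x front [-1.9]
```

{"api": "apply_moves", "payload": {
  "series": [
    {"dp":[0,0.1,0.8],"twist":0,"gripper":1},
    {"dp":[0,0,0.8],"twist":0,"gripper":1},
    {"dp":[0,0,0.5],"twist":0,"gripper":1},
    {"dp":[0,0,0],"twist":0,"gripper":1},
    {"dp":[0,0,0],"twist":0,"gripper":1}
  ]
}}

```text
time_s: 19.35
ee_pos: [0.3977, 0.0333, 0.1069]
orientation: [-3.142, -0.001, 3.009]
contact_force: [0.1, 0.3, -1.2]
finger_gap: 0.0232
grip_force: 79.1
```

{"api": "apply_moves", "payload": {
  "series": [
    {"dp":[0,0,0.1],"twist":0,"gripper":1},
    {"dp":[0,0,0],"twist":0,"gripper":1},
    {"dp":[0,0,0],"twist":0,"gripper":1}
  ]
}}

```text
time_s: 19.65
ee_pos: [0.3982, 0.0332, 0.1065]
orientation: [-3.142, 0.0, 3.009]
contact_force: [0.0, -0.2, -1.3]
finger_gap: 0.0227
grip_force: 79.1
```

{"api": "apply_moves", "payload": {
  "series": [
    {"dp":[0,0,0.1],"twist":0,"gripper":1},
    {"dp":[0,0,0],"twist":0,"gripper":1},
    {"dp":[0,0,0],"twist":0,"gripper":1}
  ]
}}

```text
time_s: 19.95
ee_pos: [0.398, 0.0332, 0.1053]
orientation: [-3.142, -0.0, 3.009]
contact_force: [-0.3, 0.0, -1.7]
finger_gap: 0.0231
grip_force: 79.1
```

{"api": "apply_moves", "payload": {
  "series": [
    {"dp":[0,0,0.1],"twist":0,"gripper":1},
    {"dp":[0,0,0],"twist":0,"gripper":1},
    {"dp":[0,0,0],"twist":0,"gripper":1}
  ]
}}

```text
time_s: 20.25
ee_pos: [0.398, 0.0332, 0.1043]
orientation: [-3.142, -0.0, 3.009]
contact_force: [0.0, -0.3, -1.3]
finger_gap: 0.0231
grip_force: 79.1
```

{"api": "apply_moves", "payload": {
  "series": [
    {"dp":[0,0,0.05],"twist":0,"gripper":1},
    {"dp":[0,0,0],"twist":0,"gripper":1},
    {"dp":[0,0,0],"twist":0,"gripper":1}
  ]
}}

```text
time_s: 20.55
ee_pos: [0.398, 0.0332, 0.1038]
orientation: [-3.142, -0.0, 3.009]
contact_force: [0.3, -0.2, -0.4]
finger_gap: 0.0233
grip_force: 79.1
```

{"api": "apply_moves", "payload": {
  "series": [
    {"dp":[0,0,0.05],"twist":0,"gripper":1},
    {"dp":[0,0,0],"twist":0,"gripper":1},
    {"dp":[0,0,0],"twist":0,"gripper":1}
  ]
}}

```text
time_s: 20.85
ee_pos: [0.3981, 0.0332, 0.1034]
orientation: [3.142, 0.0, 3.009]
contact_force: [-0.5, 0.3, 0.3]
finger_gap: 0.0227
grip_force: 79.2
```

{"api": "apply_moves", "payload": {
  "series": [
    {"dp":[-0.6,0,0],"twist":0,"gripper":1},
    {"dp":[-0.6,0,0],"twist":0,"gripper":1},
    {"dp":[-0.6,0,0],"twist":0,"gripper":1},
    {"dp":[-0.6,0,0],"twist":0,"gripper":1},
    {"dp":[-0.6,0,0],"twist":0,"gripper":1}
  ]
}}

```text
time_s: 21.35
ee_pos: [0.4284, 0.0291, 0.1034]
orientation: [-3.142, 0.0, 3.009]
contact_force: [-0.1, -0.6, 1.4]
finger_gap: 0.0228
grip_force: 79.3
```

{"api": "apply_moves", "payload": {
  "series": [
    {"dp":[-0.6,0,0],"twist":0,"gripper":1},
    {"dp":[-0.5,0,0],"twist":0,"gripper":1},
    {"dp":[-0.4,0,0],"twist":0,"gripper":1},
    {"dp":[0,0,0],"twist":0,"gripper":1},
    {"dp":[0,0,0],"twist":0,"gripper":1}
  ]
}}

```text
time_s: 21.85
ee_pos: [0.4434, 0.0272, 0.1034]
orientation: [-3.142, 0.001, 3.009]
contact_force: [1.3, 0.6, 0.4]
finger_gap: 0.0229
grip_force: 79.3
```

```bash
cat > m.py <<'E'
from h import *
o=get_obs();print(pf(o['ee_pos']).round(4),o['ee_pos'].round(4),o['orientation'].round(4),'t',o['time_s'])
for n in('top','scene'):
    r=np.array([plates(snap(n)) for i in range(3)]);print(n,r.mean(0).round(5),'diff',((r[:,3]-r[:,2]).mean()*1000).round(2),(r[:,3].mean()*1000).round(2))
E
python3 m.py
```

```text
[-0.1268  0.0004] [0.4434 0.0272 0.1034] [-3.1415e+00  1.5000e-03  3.0087e+00] t 21.85
top [5.7133333e+02 7.2233333e+02 9.8860000e-02 1.3006000e-01] diff 31.2 130.06
scene [3.2866667e+02 5.1666667e+02 1.0206000e-01 1.3334000e-01] diff 31.28 133.34
```

{"api": "apply_moves", "payload": {
  "series": [
    {"dp":[-0.5,0,0],"twist":0,"gripper":1},
    {"dp":[-0.5,0,0],"twist":0,"gripper":1},
    {"dp":[-0.5,0,0],"twist":0,"gripper":1},
    {"dp":[0,0,0],"twist":0,"gripper":1},
    {"dp":[0,0,0],"twist":0,"gripper":1}
  ]
}}

```text
time_s: 22.65
ee_pos: [0.4556, 0.0257, 0.1036]
orientation: [3.142, -0.004, 3.009]
contact_force: [-6.6, 0.6, 6.5]
finger_gap: 0.0229
grip_force: 80.1
```

```bash
python3 m.py
```

```text
[-0.1145  0.0005] [0.4556 0.0257 0.1036] [ 3.1415 -0.0045  3.0091] t 22.65
top [5.5700e+02 7.2100e+02 9.8910e-02 1.3092e-01] diff 32.02 130.92
scene [2.7300000e+02 5.1833333e+02 1.0220000e-01 1.3419000e-01] diff 31.99 134.19
```

```bash
python3 - <<'E'
from h import *
d={n:snap(n) for n in('scene','top')}
im=d['scene'];cv2.imwrite('pics/c7.png',cv2.cvtColor(cv2.resize(im['frame'][165:240,265:365],(800,600),interpolation=2),cv2.COLOR_RGB2BGR))
for n in d:
    im=d[n];P=cloud(im);e=pf(P)*1000;z=P[...,2]*1000;ok=im['range_z']>0;hsv=cv2.cvtColor(im['frame'],cv2.COLOR_RGB2HSV)
    led=z[ok&(e[...,0]>-55)&(e[...,0]<-12)&(abs(e[...,1])>35)&(abs(e[...,1])<85)&(z<110)].mean()
    print(n,led)
    for a in range(-65,0,10):
        k=ok&(abs(e[...,0]-a)<5)&(abs(e[...,1])<6)&(hsv[...,1]<90);print(a,k.sum(),(z[k].mean()-led).round(1),end=' | ')
    print()
    for a in range(5,120,15):
        k=ok&(abs(e[...,0]-a)<5)&(abs(e[...,1])<75);print(a,(np.median(z[k])-led).round(1),end=' | ')
    print()
E
```

```text
scene 99.8603594193509
-65 15 -20.3 | -55 10 14.0 | -45 12 13.3 | -35 8 13.7 | -25 12 11.3 | -15 8 11.8 | -5 22 15.9 | 
5 23.0 | 20 34.3 | 35 34.6 | 50 36.0 | 65 35.1 | 80 34.6 | 95 34.7 | 110 34.3 | 
top 98.6931795958902
-65 4 14.4 | -55 13 13.2 | -45 15 12.0 | -35 12 11.1 | -25 11 11.4 | -15 16 9.4 | -5 12 9.0 | 
5 27.3 | 20 32.2 | 35 32.0 | 50 32.6 | 65 952.7 | 80 933.0 | 95 32.7 | 110 32.1 |
```

View pics/c7.png

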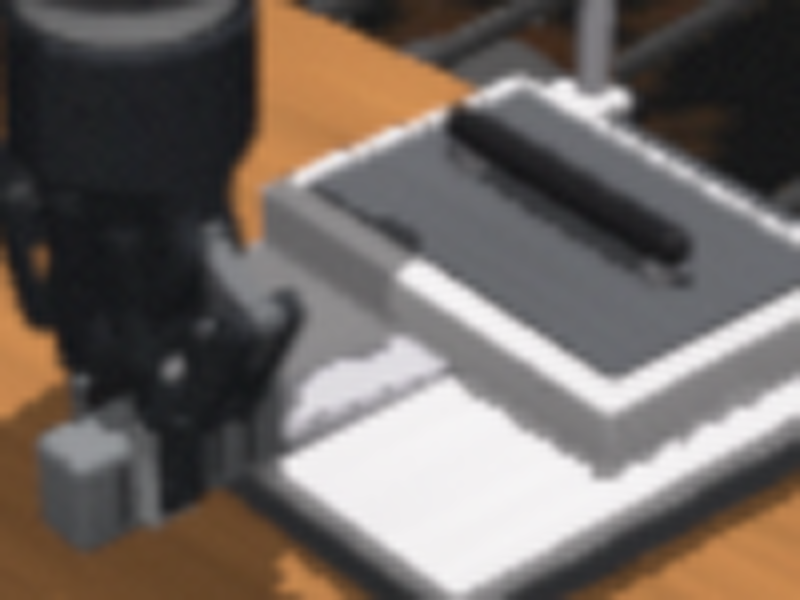

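The scene crop shows the blade lying flat on the ledge and going under the front edge near crop px (440,370). The upper plate has already risen by about 0.8 mm in both views, so the gauge is in contact. Let it settle and recheck.

{"api": "apply_moves", "payload": {
  "series": [
    {"dp":[0,0,0],"twist":0,"gripper":1},
    {"dp":[0,0,0],"twist":0,"gripper":1},
    {"dp":[0,0,0],"twist":0,"gripper":1},
    {"dp":[0,0,0],"twist":0,"gripper":1},
    {"dp":[0,0,0],"twist":0,"gripper":1}
  ]
}}

```text
time_s: 23.55
ee_pos: [0.4556, 0.0257, 0.1036]
orientation: [3.141, -0.004, 3.009]
contact_force: [-6.5, 1.7, 6.5]
finger_gap: 0.0228
grip_force: 80.1
```

```bash
python3 m.py; python3 - <<'E'
from h import *
o=get_obs();print(o['contact_force'],o['torque'],o['time_s'])
im=snap('top');P=cloud(im);e=pf(P)*1000;hsv=cv2.cvtColor(im['frame'],cv2.COLOR_RGB2HSV);z=P[...,2]
k=big((im['range_z']>0)&(z>.103)&(z<.118)&(hsv[...,1]<70)&(e[...,0]<-10)&(e[...,0]>-68)&(abs(e[...,1])<25))
q=e[k];f=np.polyfit(q[:,0],q[:,1],1);print('y at -60,0',np.polyval(f,[-60,0]),'slope height',np.polyfit(q[:,0],z[k]*1000,1))
E
```

```text
[-0.1144  0.0005] [0.4556 0.0257 0.1036] [ 3.1415 -0.0042  3.0091] t 23.55
top [5.600e+02 7.230e+02 9.882e-02 1.309e-01] diff 32.08 130.9
scene [2.7600000e+02 5.1633333e+02 1.0203000e-01 1.3421000e-01] diff 32.17 134.21
[-6.25649582  0.57603723  5.6200393 ] [0.14498334 0.92570149 0.03698089] 23.85
y at -60,0 [-0.21254929  1.16812169] slope height [-8.85758863e-02  1.06916443e+02]
```

The plate is steadily lifted by about 0.85 mm (so roughly 3.8 N on the blade). The blade is flat, centred and gripped, and the brush and crusts are on the board. Handing in.

```bash
python3 -c "
from plant import hand_in
print(hand_in())"
```

```text
the job is handed in; nothing more can be done
None
```

The job is handed in, with no verdict returned: the crusts are swept off the ledge, the brush is back on the board, and the gauge is held flat and snug mid-front, lifting the upper plate about 0.85 mm.

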